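# Dock a covered vial rack and lift off its tight light cover

## Task

Slide the covered vial rack along the analyser's deck, in under the guide lips and fully home against the end stop, then draw the tight amber light cover straight up off it, leaving the rack down in the dock: the rack must never be lifted off the deck. Set the cover down (do not drop it) open side down in the middle of the blue mat and lined up with it, then press the green start button fully in and let it go. Do not press start before the cover is on the mat, and leave the wash bottle, jar and beaker alone.

Things in the scene. Friction and masses are not known exactly. Their poses are not given: they have to be found in the camera images.
- analyser: Fixed water analyser. Origin on the bench under the dock; x = loading direction, y to its left, z up. Grey flat deck, top 18 mm above the bench, from x = -280 to 105 mm, 156 mm wide. Beyond it a white console 280 mm wide, black top 153.5 mm above the bench, tilted screen up to 205 mm high from x = 215 to 315 mm, parked sampling arm (290 mm high) at x = 290 mm on the -y side.
- dock (a point): Where the rack's origin lies when fully home: on the deck, in the middle, axes as the analyser's. The low black end stop is 65 mm ahead (+x). From 46 mm behind this point to 74 mm ahead, the guides carry inward lips, underside 7.5 mm above the deck, inner edges 36 mm each side of the middle: they hold down the rack's foot plate once it is under them.
- mouth (a point): Point on the deck, in the middle between the ends of the two aluminium guides, axes as the analyser's. From here on (+x) the guides are parallel, 13 mm high, inner faces 44 mm each side of the middle; towards -x two flared plates, 56 mm long and splayed 20 degrees, lead in.
- rack: Loose white rack (inner part, 0.3 kg) with ten fixed vials. Foot plate 130 x 84 x 5 mm, body 112 x 52 mm up to 47 mm, vial caps up to 76 mm. Origin: centre of the underside; x along its length, about the analyser's x at the start, z up. Starts covered on the open end of the deck, short of the lips. Under the cover only the foot plate shows, 4 mm longer at each end, 11 mm wider at each side.
- cover: Loose opaque amber light cover (outer part, 0.17 kg), telescoped over the rack, standing on its foot plate; 122 x 62 mm, flat top 89 mm above its rim. Origin: centre of the open rim (5 mm above the rack's origin when on); x along its length, z up. Gasket pads inside grip the rack: pulling it off takes 5 to 12 N, else the rack comes along; grip ends after 40 mm of lift, vials clear after 75 mm.
- fin (a point): Centre of the cover's grip fin: upright rib on top of the cover, 64 mm long (along the cover's x), 14 mm thick, 26 mm high (from 13 mm below this point to 13 mm above). It is 102 mm above the cover's rim.
- mat: Fixed blue bench mat for parking the cover, 190 x 130 mm, 3 mm thick. Origin: centre of its underside; x along its 190 mm length, z up.
- start (a joint): Travel of the green start button: 0 out, 0.006 m fully pressed, downward; sprung, about 5 N when fully pressed.
- start_top (a point): Centre of the top face of the green start button, 30 mm in diameter, in a grey housing on the analyser's top panel; pressed straight down.
- wash_bottle: Bystander: loose white wash bottle 70 mm in diameter, 200 mm high with bent spout. Origin: centre of underside.
- jar: Bystander: loose white plastic jar 74 mm in diameter, 105 mm high. Origin: centre of underside.
- beaker: Bystander: loose empty glass beaker 70 mm in diameter, 90 mm high. Origin: centre of underside.
Mind the look-alikes: they are no part of the job. What is shaped like the cover but pink, purple or turquoise is not meant.

How it is judged:
On the way, in this order (a step that is already met when the one before it is completed fails the run):
1. the rack, with its cover still on, is fully home in the dock (within 4 mm of the stop) (x of rack in the frame of analyser above -0.0025 m and angle between the x axis of rack and the x axis of analyser, either way round below 0.08 rad and distance between cover and rack below 0.015 m), for 0.1 s.
2. the cover is lifted clear above the rack, which stays home and down in the dock (z of cover in the frame of rack above 0.076 m and x of rack in the frame of analyser above -0.006 m and z of rack in the frame of analyser below 0.024 m), for 0.05 s.
3. the cover stands open side down in the middle of the mat, lined up with it and let go (x of cover in the frame of mat between -0.025 and 0.025 m and y of cover in the frame of mat between -0.022 and 0.022 m and z of cover in the frame of mat below 0.006 m and angle between cover's own z axis and vertical below 0.1 rad and angle between the x axis of cover and the x axis of mat, either way round below 0.2 rad and contact force between cover and the fingers below 0.1 N), for 0.2 s.
4. the start button is pressed fully in (value of joint start above 0.0045 m), for 0.02 s.
At the end, for the whole second after the job is handed in: Uncovered rack flat in the dock, straight, within about 7 mm of the stop; cover at rest, open side down on the mat, within 25 mm (along) and 22 mm (across) of its centre and 0.2 rad of its length; start pressed after that, and out again (x of rack in the frame of analyser above -0.006 m and z of rack in the frame of analyser below 0.022 m and angle between rack's own z axis and vertical below 0.06 rad and angle between the x axis of rack and the x axis of analyser, either way round below 0.08 rad and x of cover in the frame of mat between -0.025 and 0.025 m and y of cover in the frame of mat between -0.022 and 0.022 m and z of cover in the frame of mat below 0.006 m and angle between cover's own z axis and vertical below 0.1 rad and angle between the x axis of cover and the x axis of mat, either way round below 0.2 rad and linear speed of each of cover, rack below 0.02 m/s and value of joint start below 0.002 m); the robot touches nothing.
It fails at once if the rack is lifted more than 10 mm off the deck or tipped (z of rack in the frame of analyser above 0.028 m or angle between rack's own z axis and vertical above 0.15 rad).
It fails at once if the cover is dropped (falls free faster than 0.7 m/s, about 25 mm) or flung (linear speed of cover above 0.7 m/s and contact force between cover and the fingers below 0.1 N).
It fails at once if start is pressed before the cover is on the mat (value of joint start above 0.003 m and (horizontal distance between cover and mat above 0.05 m or z of cover in the frame of mat above 0.015 m)).
It fails at once if the wash bottle, jar or beaker is moved more than 25 mm or tipped (distance of any of wash_bottle, jar, beaker from where it was at the start of the episode above 0.025 m or angle between any of wash_bottle, jar, beaker's own z axis and vertical above 0.3 rad).
It also fails if it takes over 58 s, if anything falls off the work surface, if the arm or the gripper's body presses on something with over 40 N, if the wrist force passes 120 N, or if a joint passes its speed limit or range.

## Robot

A 6-joint arm with a two-finger parallel gripper is mounted at the origin on the work surface. World frame = base frame: x ahead of the robot, y to its left, z up, the work surface at z = 0. Lengths are in m, angles in rad, forces in N, time in s.
With the tool pointing down it reaches from about 0.25 to 0.775 m from the base axis. Payload 4 kg.
Tool frame: the origin (TCP) lies on the centre line of the jaws, within the pads' length; the fingertips stand 22 mm ahead of it and the grasp point (between the pads) lies 3 mm ahead of it; z points along the fingers, y is the direction in which the jaws open and shut (so a half turn about z gives the same grasp; the last joint's range is limited). The gripper opens to 94 mm and grips with 3 to 60 N. Pads are 16 mm wide; open, the fingers measure 119 mm over their backs; the gripper's body (75 mm by 177 mm) begins 78 mm behind the grasp point.
Start: joints at [1.109, 0.087, 1.371, -0, 1.684, -0.103], TCP at [0.193, 0.515, 0.228] pointing down, gripper open.
Joint ranges: [-3.1, 3.1], [-0.76, 2.03], [0.27, 2.55], [-1.08, 4.22], [0.17, 2.65], [-2.57, 2.57]. Speed limits (rad/s): [2.79, 2.79, 3.14, 3.14, 3.14, 3.14].

## Interface

Orientations are given as [roll, pitch, yaw] about the fixed x, y, z axes, in that order (R = Rz(yaw) Ry(pitch) Rx(roll)).
In Python, from bench import robot gives the robot as it stands. The module is installed in compiled form; this text tells all that it offers.
- The arm moves only by the shell command python3 -m inch 'ROWS'. ROWS is JSON, a list of rows, each an object with "linear": the shift along the world's x, y, z scaled (see below), a list of three; "twist": the turn about the world's z scaled (see below); "gripper": the opening, from 0 (shut) to 1 (fully open). In form: [{"linear": [x, y, z], "twist": twist, "gripper": gripper}, ...]. A call has 1 to 10 rows; each row is the pose to reach, as a shift and turn from the pose commanded when the call began; what a row does not reach only later rows make up. The controller multiplies each number of a shift by 0.1 m and each number of a turn by 60 degrees. A row lasts 1/12 s, in which the tool goes at most 41.7 mm and 7.16 degrees, less where a joint would pass 70% of its speed; a pose out of reach is approached as far as the arm can. A call with a number of a shift or a turn outside -1 to 1 is refused whole. A call with a gripper value outside its range is refused whole. The fingers move at their own pace and stop on an object; the grip force is fixed at half the most. Time passes only in rows, so rows that repeat a pose let the fingers close. It gives the time, the measured TCP pose, the force and the opening at its end, in the units of the state.
- robot.get_obs(): the state, without advancing time (a new reading comes with each control period).
- robot.snapshot(name): name is "scene" or "top"; returns a dict with "image" (400x640x3 uint8, red, green, blue), "depth" (400x640 float32, m along the optical axis (not along the pixel's ray), 0 where there is no reading), "mtx" (3x3 intrinsics, pixels), "rvec" (rotation vector, rad) and "tvec" (3), from world to camera coordinates, as OpenCV has them. Camera axes: x right, y down, z forward; pixel columns grow to the right and rows downward; lengths in m; the calibration is good to about 2 mm. A picture is of the moment at which its call begins.
- robot.close_job(): hands the job in, once; it reports no verdict.
The state is a dict: "time": time; "joint_positions": joint angles; "qvel": joint speeds; "joint_torque": joint torques, N m; "tool_pos": TCP position; "ee_rot": TCP orientation; "wrist_force": force on the tool from outside, world axes, zero at the start; "wrist_torque": the same for the moment, N m; "width": finger opening in m.
Only numpy, scipy, OpenCV 4.12 (cv2) and the standard library are available. Lean on these libraries where they do the work, as an engineer would, in place of code of your own. Each camera call takes 0.05 s, during which the arm holds its last target.

## Working session

There is one attempt and no reset: what is moved stays moved. The work goes in short steps, Python scripts to look and compute and a shell command to move; the robot and the scene stay as the last step left them, time stands still between calls to the robot, and variables do not carry over. Pictures are saved under pics/ and viewed, and the job is handed in when it is done.

```bash
mkdir -p pics; cat > h.py <<'E'
import numpy as np, cv2
from bench import robot
def snap(n):
    s=robot.snapshot(n); np.savez('%s.npz'%n,**s); return s
def save(name,img): cv2.imwrite('pics/'+name,np.ascontiguousarray(img[:,:,::-1]))
def load(n): return dict(np.load('%s.npz'%n))
def ray(s,px,z):
    px=np.atleast_2d(np.array(px,float)); K=s['mtx'];R=cv2.Rodrigues(s['rvec'])[0];t=s['tvec'].reshape(3)
    d=np.c_[px,np.ones(len(px))]@np.linalg.inv(K).T@R; c=-R.T@t
    return c+d*((z-c[2])/d[:,2])[:,None]
def pts(s):
    h,w=s['depth'].shape;u,v=np.meshgrid(np.arange(w),np.arange(h));D=s['depth']
    P=np.dstack([u,v,np.ones_like(u)])@np.linalg.inv(s['mtx']).T*D[...,None]
    R=cv2.Rodrigues(s['rvec'])[0];return (P-s['tvec'].reshape(3))@R
def proj(s,p): return cv2.projectPoints(np.atleast_2d(np.array(p,float)),s['rvec'],s['tvec'],s['mtx'],None)[0][:,0]
E
python3 - <<'E'
from h import *
for n in('scene','top'):
    s=snap(n);save(n+'0.png',s['image']);R=cv2.Rodrigues(s['rvec'])[0];print(n,-R.T@s['tvec'].reshape(3),R[2])
o=robot.get_obs();print(o['tool_pos'],o['ee_rot'],o['time'],o['width'])
E
```

```text
scene [ 1.17322973 -0.33305911  0.76128305] [-0.67648863  0.29763365 -0.67362998]
top [ 0.47349453 -0.03339636  1.27314608] [ 0.05282705  0.00504577 -0.99859093]
[0.19293522 0.51457967 0.22642776] [-3.13963147e+00 -1.61281675e-04  2.78283479e+00] 0.1 0.0937408594363516
```

View pics/top0.png

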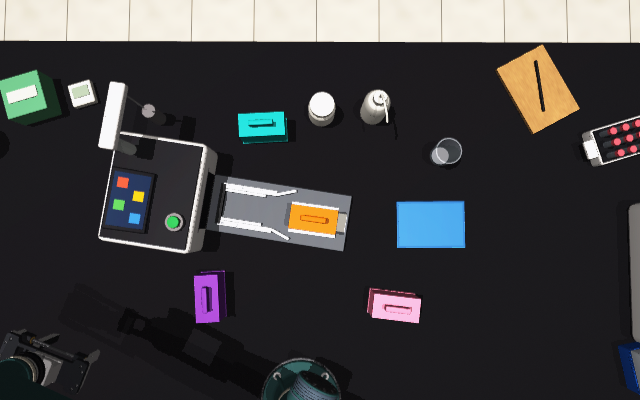

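View pics/scene0.png

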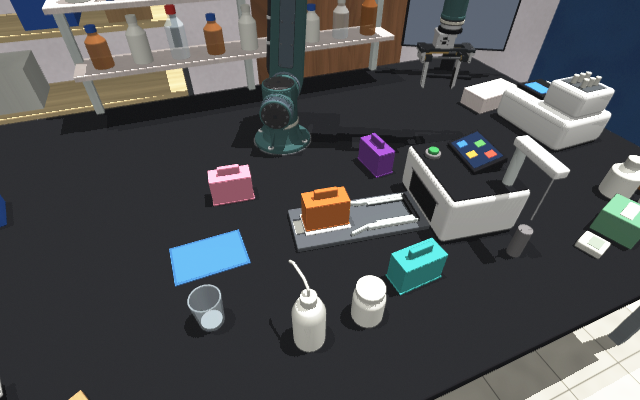

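```bash
python3 - <<'E'
from h import *
s=load('top');im=s['image']
c=im[150:270,80:360];save('crop_top.png',cv2.resize(c,None,fx=2.85,fy=2.85,interpolation=cv2.INTER_CUBIC))
t=load('scene');c=t['image'][120:270,270:470];save('crop_sc.png',cv2.resize(c,None,fx=4,fy=4,interpolation=cv2.INTER_CUBIC))
for n,S in(('top',s),('scene',t)):
    P=pts(S);hsv=cv2.cvtColor(S['image'],cv2.COLOR_RGB2HSV)
    def rep(name,m,z=None):
        m=m.astype(np.uint8);k,l,st,ce=cv2.connectedComponentsWithStats(m);i=1+np.argmax(st[1:,4]);mm=l==i
        q=P[mm];px=np.argwhere(mm)[:,::-1];
        r=cv2.minAreaRect(px.astype(np.float32)) 
        print(n,name,st[i],'med',np.median(q,0).round(4),'z',np.percentile(q[:,2],[2,50,98]).round(4))
        if z is not None:
            w=ray(S,px,z)[:,:2].astype(np.float32);print('  ray rect',cv2.minAreaRect(w))
        return mm
    H,Sa,V=hsv[...,0],hsv[...,1],hsv[...,2]
    rep('mat',(H>98)&(H<112)&(Sa>120)&(V>120),.003)
    am=(H>5)&(H<22)&(Sa>180)&(V>90)
    rep('amber',am,.112)
    m=am&(abs(P[...,2]-.112)<.006);rep('ambertop',m,.112)
    m=am&(P[...,2]>.130);rep('fin',m,.138)
    rep('green',(H>45)&(H<75)&(Sa>150)&(V>80)&(P[...,1]<.6)&(P[...,0]<.45))
E
```

```text
top mat [ 396  201   69   47 3183] med [ 0.4793 -0.3581  0.0031] z [-0.0022  0.0031  0.0085]
  ray rect ((0.4796883463859558, -0.35799622535705566), (0.1279914379119873, 0.18935450911521912), 0.3668370246887207)
top amber [ 288  204   50   30 1111] med [ 0.4896 -0.0317  0.1124] z [0.1076 0.1124 0.1401]
  ray rect ((0.49039238691329956, -0.0315857008099556), (0.12160299718379974, 0.05989884212613106), 81.84297180175781)
top ambertop [288 204  50  30 955] med [ 0.4897 -0.0317  0.1119] z [0.1076 0.1119 0.1163]
  ray rect ((0.49039238691329956, -0.0315857008099556), (0.12160299718379974, 0.05989884212613106), 81.84297180175781)
top fin [301 215  25   9 142] med [ 0.4896 -0.0317  0.1376] z [0.1332 0.1376 0.1432]
  ray rect ((0.4900704324245453, -0.03157537430524826), (0.061711885035037994, 0.013748086988925934), 82.22909545898438)Traceback (most recent call last):
  File "<stdin>", line 21, in <module>
  File "<stdin>", line 8, in rep
    return _wrapfunc(a, 'argmax', axis=axis, out=out, **kwds)
    return bound(*args, **kwds)
ValueError: attempt to get argmax of an empty sequence
```

View pics/crop_top.png

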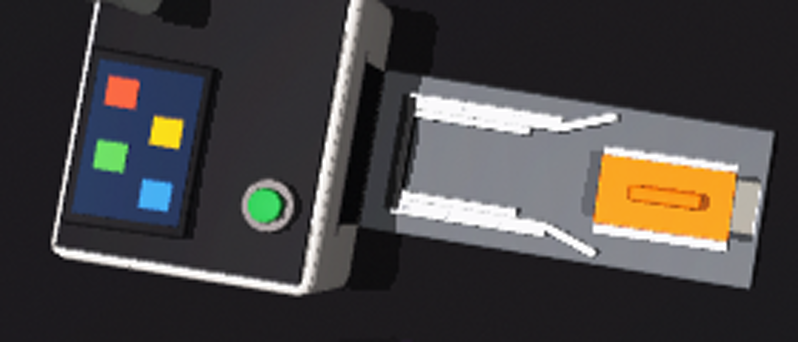

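View pics/crop_sc.png

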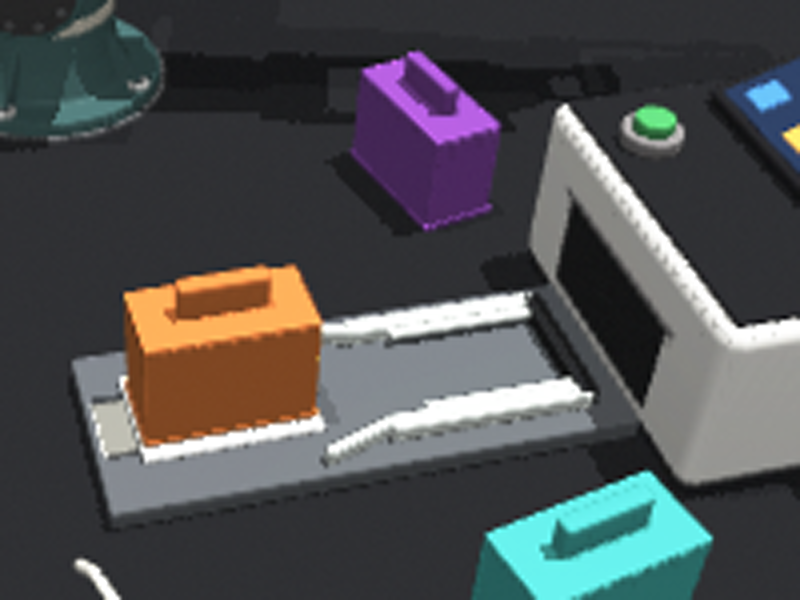

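Top view: look-alikes are pink (395,306), purple (208,297) and turquoise (262,126). The amber cover at (318,220) stands on the white foot plate on the deck and matches the description. Next I measure the analyser frame.

```bash
python3 - <<'E'
from h import *
s=load('top');P=pts(s);hsv=cv2.cvtColor(s['image'],cv2.COLOR_RGB2HSV);H,Sa,V=[hsv[...,i] for i in range(3)]
vv,uu=np.mgrid[:400,:640]
# green
m=(H>45)&(H<75)&(Sa>150)&(V>80)&(uu>155)&(uu<190)&(vv>205)&(vv<240)
q=P[m];z=np.median(q[:,2]);px=np.argwhere(m)[:,::-1];print('green',m.sum(),np.median(q,0),ray(s,px,z).mean(0),px.mean(0))
# deck
for lo in (60,80):
    d=(V>lo)&(V<190)&(Sa<60)&(abs(P[...,2]-.018)<.009)&(uu>215)&(uu<360)&(vv>170)&(vv<255)
    w=ray(s,np.argwhere(d)[:,::-1],.018)[:,:2].astype(np.float32);print('deck',d.sum(),cv2.minAreaRect(w))
    print(V[d].min())
w_=(V>225)&(Sa<40)&(uu>215)&(uu<300)&(vv>170)&(vv<245)
k,l,st,ce=cv2.connectedComponentsWithStats(w_.astype(np.uint8))
for i in range(1,k):
    if st[i,4]>15:
        pp=np.argwhere(l==i)[:,::-1]; w=ray(s,pp,.031)[:,:2]
        print('guide',st[i],cv2.fitLine(w[(w[:,1]>.1)].astype(np.float32),cv2.DIST_HUBER,0,.01,.01).ravel() if (w[:,1]>.1).sum()>5 else '')
np.save('dk.npy',d)
E
```

```text
green 110 [0.47974953 0.30716371 0.17494938] [0.4806709  0.30743388 0.17494938] [172.54545455 221.59090909]
deck 4818 ((0.5085307359695435, 0.062141239643096924), (0.3793465197086334, 0.15494415163993835), 81.33574676513672)
61
deck 4530 ((0.5066030025482178, 0.04977400600910187), (0.3540940582752228, 0.15376293659210205), 81.2885513305664)
81
guide [224 183  72  14 401] [0.15894164 0.987288   0.57037884 0.15404944]
guide [292 202   8   3  19] 
guide [219 217  70  23 399] [0.16285418 0.98665017 0.47611412 0.16271323]
guide [288 229  12   4  37]
```

```bash
python3 - <<'E'
from h import *
s=load('top');P=pts(s);d=np.load('dk.npy')
# deck long edges: topmost/bottommost per column
top=[];bot=[]
for u in range(232,345):
    v=np.where(d[:,u])[0]; top.append((u,v.min()-.5));bot.append((u,v.max()+.5))
E={}
for n,e in(('top',top),('bot',bot)):
    w=ray(s,e,.018)[:,:2].astype(np.float32);f=cv2.fitLine(w,cv2.DIST_HUBER,0,.001,.001).ravel();f=f*np.sign(f[1]) if 0 else f
    if f[1]<0:f[:2]*=-1
    E[n]=f;print(n,f,np.degrees(np.arctan2(f[1],f[0])))
a=np.mean([np.arctan2(E[n][1],E[n][0]) for n in E]);D=np.array([np.cos(a),np.sin(a)]);N=np.array([-D[1],D[0]])
lat=[E[n][2:]@N for n in E];mid=np.mean(lat);print('width',lat,np.degrees(a))
# near end (-x)
w=ray(s,np.argwhere(d)[:,::-1],.018)[:,:2];L=w@D;l=w@N
ends=[L[(abs(l-b)<.004)].min() for b in np.arange(lat[0]+.01,lat[1]-.01,.008)] if lat[0]<lat[1] else [L[(abs(l-b)<.004)].min() for b in np.arange(lat[1]+.01,lat[0]-.01,.008)]
e=np.median(ends)-.001;print('ends',np.round(ends,4))
dock=D*(e+.280)+N*mid;print('dock',dock)
hsv=cv2.cvtColor(s['image'],cv2.COLOR_RGB2HSV)
am=(hsv[...,0]>5)&(hsv[...,0]<22)&(hsv[...,1]>180)&(hsv[...,2]>90)
pa=np.argwhere(am&(abs(P[...,2]-.112)<.008))[:,::-1]
w=ray(s,pa,.112)[:,:2].astype(np.float32)
for u in [w, ray(s,np.argwhere(am&(P[...,2]>.13))[:,::-1],.138)[:,:2]]:
    c=u.mean(0);ev,V=np.linalg.eigh(np.cov(u.T));x=V[:,1]*np.sign(V[1,1]);print('obj',c,np.degrees(np.arctan2(x[1],x[0])),'rel',(c-dock)@D,(c-dock)@N)
b=np.array([.4803,.3073]);print('btn rel',(b-dock)@D,(b-dock)@N)
E
```

```text
top [0.15181497 0.9884089  0.5825804  0.03833549] 81.267876
bot [0.1518502  0.9884035  0.42492372 0.02371119] 81.26583
width [np.float32(-0.57000554), np.float32(-0.41639712)] 81.26685
ends [-0.0492 -0.0505 -0.0509 -0.0503 -0.0507 -0.0501 -0.0506 -0.0495 -0.0508
 -0.0493 -0.0506 -0.0492 -0.0504 -0.0509 -0.0503 -0.0507 -0.0497]
dock [0.52218611 0.15102619]
obj [ 0.49019703 -0.03153495] 81.87253413192606 rel -0.18530155899019388 0.003899487526788337
obj [0.52329553 0.14578198] 79.40772072613792 rel -0.005014968779670079 -0.001892799205658551
btn rel 0.14810233366369652 0.06512794179768847
```

```bash
python3 -m inch '[{"linear":[0.3,-0.5,0.6],"twist":-0.15,"gripper":1},{"linear":[0.5,-1,0.6],"twist":-0.25,"gripper":1},{"linear":[0.5,-1,0.6],"twist":-0.25,"gripper":1},{"linear":[0.5,-1,0.6],"twist":-0.25,"gripper":1}]'
python3 -m inch '[{"linear":[0.3,-0.5,0],"twist":-0.12,"gripper":1},{"linear":[0.6,-1,0],"twist":-0.26,"gripper":1},{"linear":[0.6,-1,0],"twist":-0.26,"gripper":1}]'
python3 -m inch '[{"linear":[0.3,-0.5,0],"twist":-0.12,"gripper":1},{"linear":[0.6,-1,0],"twist":-0.26,"gripper":1},{"linear":[0.6,-1,0],"twist":-0.26,"gripper":1}]'
python3 -m inch '[{"linear":[0.3,-0.5,0],"twist":-0.12,"gripper":1},{"linear":[0.6,-1,0],"twist":-0.26,"gripper":1},{"linear":[0.6,-1,0],"twist":-0.26,"gripper":1}]'
python3 -m inch '[{"linear":[0.3,-0.5,0],"twist":-0.12,"gripper":1},{"linear":[0.6,-1,0],"twist":-0.26,"gripper":1},{"linear":[0.6,-1,0],"twist":-0.26,"gripper":1},{"linear":[0.6,-1,0],"twist":-0.26,"gripper":1}]'
```

```text
time: 0.43
tool_pos: [0.2455, 0.412, 0.291]
ee_rot: [3.137, 0.003, 2.516]
wrist_force: [-0.9, -0.4, 1.2]
width: 0.0939
time: 0.68
tool_pos: [0.3035, 0.3135, 0.2869]
ee_rot: [-3.141, 0.0, 2.245]
wrist_force: [0.1, 0.3, 0.1]
width: 0.0937
time: 0.93
tool_pos: [0.3638, 0.2131, 0.2868]
ee_rot: [-3.141, 0.0, 1.972]
wrist_force: [1.1, 0.8, -0.9]
width: 0.094
time: 1.18
tool_pos: [0.424, 0.1129, 0.2867]
ee_rot: [-3.141, 0.0, 1.699]
wrist_force: [0.9, 0.3, 0.5]
width: 0.0941
time: 1.52
tool_pos: [0.4851, 0.0105, 0.2853]
ee_rot: [-3.139, 0.002, 1.425]
wrist_force: [-0.5, 0.5, -0.4]
width: 0.0938
```

```bash
python3 -m inch '[{"linear":[0.05,-0.42,0],"twist":0.005,"gripper":1},{"linear":[0.05,-0.42,-0.4],"twist":0.005,"gripper":1},{"linear":[0.05,-0.42,-0.8],"twist":0.005,"gripper":1},{"linear":[0.05,-0.42,-1],"twist":0.005,"gripper":1},{"linear":[0.05,-0.42,-1],"twist":0.005,"gripper":1},{"linear":[0.05,-0.42,-1],"twist":0.005,"gripper":1}]'
python3 - <<'E'
from h import *
s=snap('scene');save('a.png',cv2.resize(s['image'][80:260,240:450],None,fx=3.3,fy=3.3))
E
```

```text
time: 2.02
tool_pos: [0.4873, -0.0262, 0.1861]
ee_rot: [-3.138, -0.001, 1.438]
wrist_force: [-1.0, -0.3, 0.7]
width: 0.0941
```

View pics/a.png

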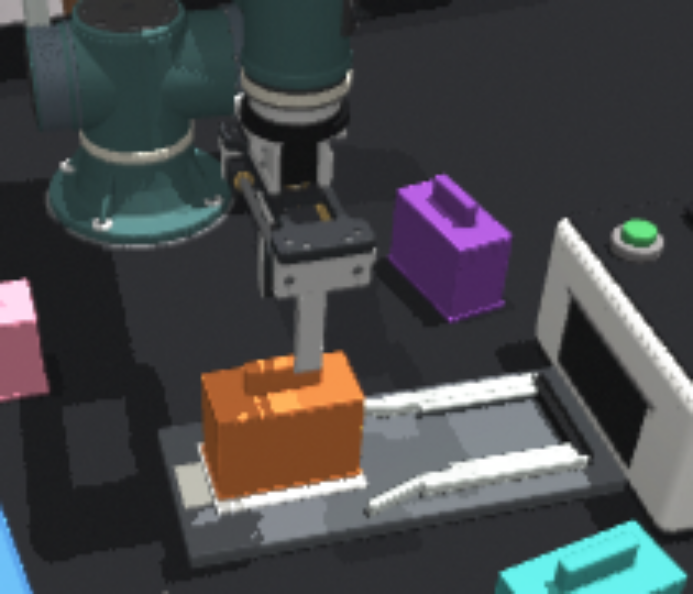

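The open jaws straddle the fin line in the crop, with the finger at about (310,340) and the fin at (285,375). I descend and grip.

```bash
python3 -m inch '[{"linear":[0.03,-0.05,-0.2],"twist":0,"gripper":1},{"linear":[0.03,-0.05,-0.4],"twist":0,"gripper":1},{"linear":[0.03,-0.05,-0.46],"twist":0,"gripper":1},{"linear":[0.03,-0.05,-0.46],"twist":0,"gripper":1}]'
```

```text
time: 2.4
tool_pos: [0.4912, -0.0316, 0.1418]
ee_rot: [-3.141, -0.0, 1.438]
wrist_force: [-0.1, 0.5, -1.2]
width: 0.0942
```

```bash
python3 -m inch '[{"linear":[-0.01,0,-0.04],"twist":0,"gripper":1},{"linear":[-0.01,0,-0.04],"twist":0,"gripper":0},{"linear":[-0.01,0,-0.04],"twist":0,"gripper":0},{"linear":[-0.01,0,-0.04],"twist":0,"gripper":0},{"linear":[-0.01,0,-0.04],"twist":0,"gripper":0},{"linear":[-0.01,0,-0.04],"twist":0,"gripper":0},{"linear":[-0.01,0,-0.04],"twist":0,"gripper":0},{"linear":[-0.01,0,-0.04],"twist":0,"gripper":0}]'
python3 -m inch '[{"linear":[0,0,0],"twist":0,"gripper":0},{"linear":[0,0,0],"twist":0,"gripper":0},{"linear":[0,0,0],"twist":0,"gripper":0}]'
```

```text
time: 3.07
tool_pos: [0.4902, -0.032, 0.1376]
ee_rot: [3.141, -0.0, 1.437]
wrist_force: [-0.5, -0.4, 0.0]
width: 0.0508
time: 3.32
tool_pos: [0.4901, -0.032, 0.1375]
ee_rot: [-3.142, -0.0, 1.437]
wrist_force: [0.0, -0.4, 0.0]
width: 0.0309
```

```bash
python3 -m inch '[{"linear":[0,0,0],"twist":0,"gripper":0},{"linear":[0,0,0],"twist":0,"gripper":0},{"linear":[0,0,0],"twist":0,"gripper":0},{"linear":[0,0,0],"twist":0,"gripper":0},{"linear":[0,0,0],"twist":0,"gripper":0}]'
```

```text
time: 3.73
tool_pos: [0.49, -0.032, 0.1374]
ee_rot: [-3.141, -0.0, 1.437]
wrist_force: [-0.0, -0.1, -0.3]
width: 0.0138
```

```bash
python3 -m inch '[{"linear":[0.02,0.05,0],"twist":-0.005,"gripper":0},{"linear":[0.04,0.1,0],"twist":-0.01,"gripper":0},{"linear":[0.06,0.15,0],"twist":-0.017,"gripper":0},{"linear":[0.07,0.19,0],"twist":-0.017,"gripper":0},{"linear":[0.07,0.19,0],"twist":-0.017,"gripper":0},{"linear":[0.07,0.19,0],"twist":-0.017,"gripper":0}]'
python3 - <<'E'
from h import *
s=snap('top');save('b.png',cv2.resize(s['image'][150:270,180:380],None,fx=4,fy=4))
s=snap('scene');save('b2.png',cv2.resize(s['image'][80:260,240:450],None,fx=3.3,fy=3.3))
E
```

```text
time: 4.23
tool_pos: [0.4975, -0.0119, 0.1375]
ee_rot: [3.141, -0.002, 1.42]
wrist_force: [0.6, 2.1, -0.6]
width: 0.0136
```

View pics/b.png

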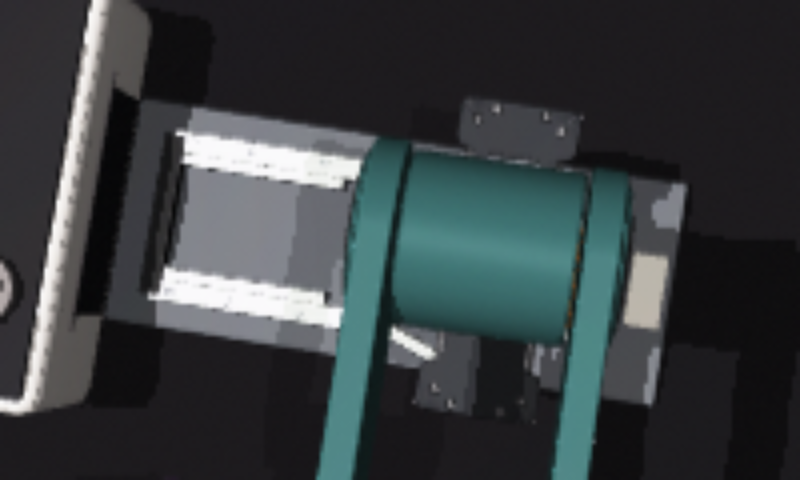

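View pics/b2.png

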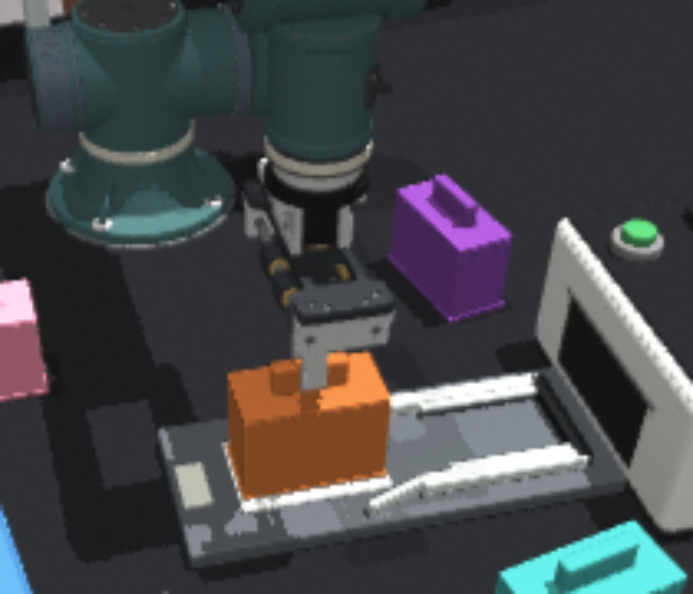

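The cover and foot plate moved together and sit in line with the guides. I continue along the deck direction.

```bash
python3 -m inch '[{"linear":[0.015,0.1,0],"twist":0,"gripper":0},{"linear":[0.03,0.2,0],"twist":0,"gripper":0},{"linear":[0.046,0.3,0],"twist":0,"gripper":0},{"linear":[0.061,0.4,0],"twist":0,"gripper":0},{"linear":[0.077,0.5,0],"twist":0,"gripper":0},{"linear":[0.091,0.593,0],"twist":0,"gripper":0},{"linear":[0.091,0.593,0],"twist":0,"gripper":0}]'
python3 -m inch '[{"linear":[0.015,0.1,0],"twist":0,"gripper":0},{"linear":[0.03,0.2,0],"twist":0,"gripper":0},{"linear":[0.046,0.3,0],"twist":0,"gripper":0},{"linear":[0.061,0.4,0],"twist":0,"gripper":0},{"linear":[0.061,0.4,0],"twist":0,"gripper":0},{"linear":[0.061,0.4,0],"twist":0,"gripper":0}]'
```

```text
time: 4.92
tool_pos: [0.5065, 0.0492, 0.1376]
ee_rot: [3.142, -0.003, 1.422]
wrist_force: [-0.4, 1.7, -0.5]
width: 0.0138
time: 5.42
tool_pos: [0.5125, 0.0883, 0.1376]
ee_rot: [3.142, -0.003, 1.421]
wrist_force: [0.2, 2.1, -0.5]
width: 0.0137
```

```bash
python3 -m inch '[{"linear":[0.015,0.1,0],"twist":0,"gripper":0},{"linear":[0.03,0.2,0],"twist":0,"gripper":0},{"linear":[0.046,0.3,0],"twist":0,"gripper":0},{"linear":[0.061,0.4,0],"twist":0,"gripper":0},{"linear":[0.077,0.5,0],"twist":0,"gripper":0},{"linear":[0.077,0.5,0],"twist":0,"gripper":0},{"linear":[0.077,0.5,0],"twist":0,"gripper":0}]'
python3 -m inch '[{"linear":[0.008,0.05,0],"twist":0,"gripper":0},{"linear":[0.014,0.09,0],"twist":0,"gripper":0},{"linear":[0.014,0.09,0],"twist":0,"gripper":0},{"linear":[0.014,0.09,0],"twist":0,"gripper":0}]'
```

```text
time: 6.0
tool_pos: [0.5202, 0.1385, 0.1376]
ee_rot: [3.141, -0.003, 1.421]
wrist_force: [-0.4, 1.5, 0.6]
width: 0.0134
time: 6.33
tool_pos: [0.5215, 0.1456, 0.1374]
ee_rot: [3.142, -0.001, 1.419]
wrist_force: [0.4, 0.5, -0.7]
width: 0.0137
```

```bash
python3 -m inch '[{"linear":[0.005,0.03,0],"twist":0,"gripper":0},{"linear":[0.008,0.05,0],"twist":0,"gripper":0},{"linear":[0.008,0.05,0],"twist":0,"gripper":0},{"linear":[0.008,0.05,0],"twist":0,"gripper":0}]'
python3 -m inch '[{"linear":[0.005,0.03,0],"twist":0,"gripper":0},{"linear":[0.005,0.03,0],"twist":0,"gripper":0},{"linear":[0.005,0.03,0],"twist":0,"gripper":0}]'
```

```text
time: 6.67
tool_pos: [0.5223, 0.1504, 0.1375]
ee_rot: [3.141, -0.0, 1.419]
wrist_force: [-0.2, -0.5, -0.3]
width: 0.0137
time: 6.92
tool_pos: [0.5226, 0.1519, 0.1378]
ee_rot: [3.142, 0.003, 1.419]
wrist_force: [-1.6, -5.6, 2.3]
width: 0.0138
```

```bash
python3 -m inch '[{"linear":[0.003,0.02,0],"twist":0,"gripper":0},{"linear":[0.005,0.03,0],"twist":0,"gripper":0},{"linear":[0.005,0.03,0],"twist":0,"gripper":0},{"linear":[0.005,0.03,0],"twist":0,"gripper":0}]'
python3 - <<'E'
from h import *
s=snap('top');save('c.png',cv2.resize(s['image'][150:270,180:380],None,fx=4,fy=4))
s=snap('scene');save('c2.png',cv2.resize(s['image'][110:260,270:450],None,fx=4,fy=4))
E
```

```text
time: 7.25
tool_pos: [0.5229, 0.1534, 0.1385]
ee_rot: [3.141, 0.007, 1.418]
wrist_force: [-2.9, -8.2, 5.4]
width: 0.0135
```

View pics/c.png

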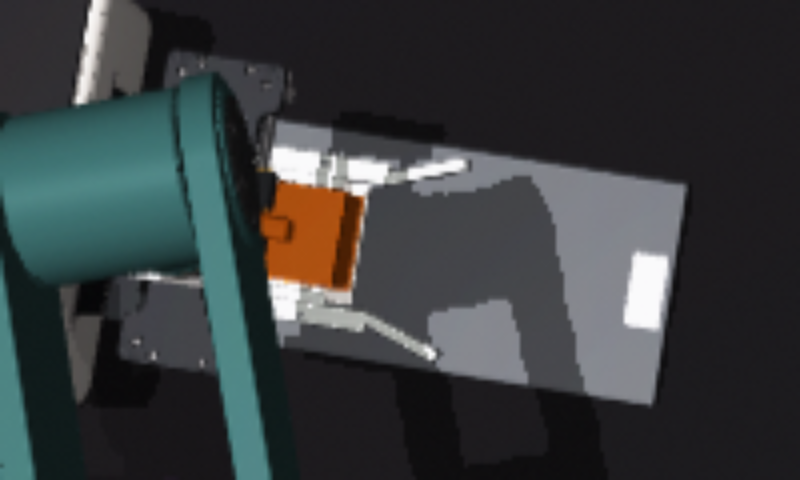

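View pics/c2.png

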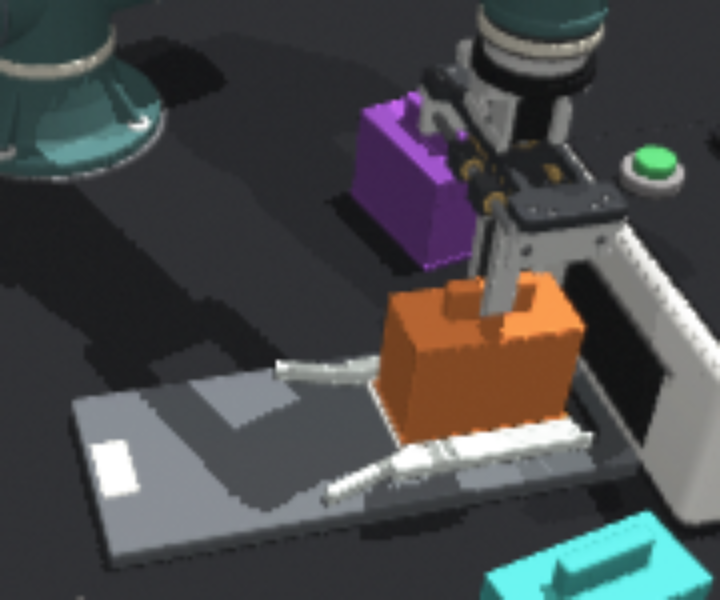

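```bash
python3 - <<'E'
from h import *
s=load('top');a=np.radians(81.267);D=np.array([np.cos(a),np.sin(a)]);N=np.array([-D[1],D[0]]);dock=np.array([.5222,.1510])
im=s['image'].astype(int)
# profile along rack axis lines in the analyser frame at z=.023 and for deck bits
for lat in(-.030,-.02,-.01,.0,.01,.02,.03,):
    x=np.arange(-.085,-.045,.002);p=[np.r_[dock+D*t+N*lat,.023] for t in x];uv=proj(s,p)
    val=[cv2.getRectSubPix(s['image'],(1,1),tuple(map(float,q)))[0,0] for q in uv]
    print(lat,[(int(round(t*1000)),int(v.min())) for t,v in zip(x,val)][:])
E
```

```text
-0.03 [(-85, 66), (-83, 65), (-81, 65), (-79, 65), (-77, 65), (-75, 65), (-73, 65), (-71, 65), (-69, 65), (-67, 65), (-65, 91), (-63, 192), (-61, 92), (-59, 17), (-57, 6), (-55, 5), (-53, 4), (-51, 4), (-49, 3), (-47, 13), (-45, 18)]
-0.02 [(-85, 66), (-83, 66), (-81, 66), (-79, 66), (-77, 66), (-75, 65), (-73, 65), (-71, 64), (-69, 64), (-67, 65), (-65, 71), (-63, 103), (-61, 96), (-59, 18), (-57, 6), (-55, 4), (-53, 5), (-51, 5), (-49, 5), (-47, 8), (-45, 16)]
-0.01 [(-85, 67), (-83, 67), (-81, 67), (-79, 67), (-77, 66), (-75, 65), (-73, 66), (-71, 66), (-69, 66), (-67, 66), (-65, 101), (-63, 147), (-61, 54), (-59, 15), (-57, 4), (-55, 4), (-53, 5), (-51, 4), (-49, 3), (-47, 13), (-45, 17)]
0.0 [(-85, 67), (-83, 67), (-81, 67), (-79, 67), (-77, 67), (-75, 67), (-73, 67), (-71, 67), (-69, 67), (-67, 64), (-65, 56), (-63, 124), (-61, 96), (-59, 15), (-57, 6), (-55, 4), (-53, 4), (-51, 5), (-49, 4), (-47, 9), (-45, 17)]
0.01 [(-85, 67), (-83, 67), (-81, 67), (-79, 67), (-77, 67), (-75, 66), (-73, 67), (-71, 67), (-69, 66), (-67, 67), (-65, 103), (-63, 110), (-61, 48), (-59, 17), (-57, 5), (-55, 4), (-53, 3), (-51, 3), (-49, 6), (-47, 13), (-45, 16)]
0.02 [(-85, 67), (-83, 67), (-81, 67), (-79, 67), (-77, 66), (-75, 67), (-73, 67), (-71, 67), (-69, 67), (-67, 67), (-65, 83), (-63, 150), (-61, 76), (-59, 13), (-57, 3), (-55, 3), (-53, 3), (-51, 3), (-49, 3), (-47, 13), (-45, 19)]
0.03 [(-85, 67), (-83, 67), (-81, 67), (-79, 67), (-77, 67), (-75, 67), (-73, 66), (-71, 67), (-69, 67), (-67, 66), (-65, 77), (-63, 93), (-61, 87), (-59, 45), (-57, 36), (-55, 30), (-53, 23), (-51, 21), (-49, 26), (-47, 31), (-45, 36)]
```

```bash
python3 -m inch '[{"linear":[-0.004,-0.025,0],"twist":0,"gripper":0},{"linear":[-0.004,-0.025,0],"twist":0,"gripper":0},{"linear":[-0.004,-0.025,0],"twist":0,"gripper":0}]'
python3 -m inch '[{"linear":[0,0,0.02],"twist":0,"gripper":0},{"linear":[0,0,0.04],"twist":0,"gripper":0},{"linear":[0,0,0.06],"twist":0,"gripper":0},{"linear":[0,0,0.08],"twist":0,"gripper":0}]'
```

```text
time: 7.6
tool_pos: [0.5227, 0.1524, 0.138]
ee_rot: [3.141, 0.003, 1.419]
wrist_force: [-1.1, -5.2, 3.6]
width: 0.0145
time: 7.93
tool_pos: [0.5222, 0.1541, 0.1441]
ee_rot: [-3.139, 0.0, 1.42]
wrist_force: [1.5, -1.7, -6.2]
width: 0.0139
```

```bash
python3 -m inch '[{"linear":[0,0,0.03],"twist":0,"gripper":0},{"linear":[0,0,0.06],"twist":0,"gripper":0},{"linear":[0,0,0.1],"twist":0,"gripper":0},{"linear":[0,0,0.14],"twist":0,"gripper":0}]'
python3 - <<'E'
from h import *
s=snap('scene');save('d2.png',cv2.resize(s['image'][100:250,290:470],None,fx=4,fy=4))
E
```

```text
time: 8.27
tool_pos: [0.5224, 0.1541, 0.1594]
ee_rot: [-3.14, -0.0, 1.42]
wrist_force: [-0.0, 0.7, -8.2]
width: 0.0133
```

View pics/d2.png

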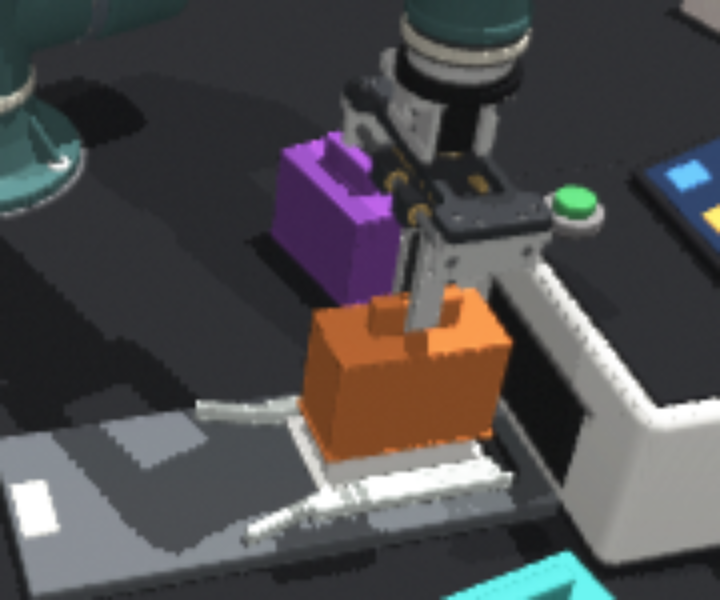

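The cover is sliding up and the rack stays held under the lips. I keep lifting.

```bash
python3 -m inch '[{"linear":[0,0,0.05],"twist":0,"gripper":0},{"linear":[0,0,0.1],"twist":0,"gripper":0},{"linear":[0,0,0.15],"twist":0,"gripper":0},{"linear":[0,0,0.2],"twist":0,"gripper":0},{"linear":[0,0,0.25],"twist":0,"gripper":0},{"linear":[0,0,0.3],"twist":0,"gripper":0},{"linear":[0,0,0.4],"twist":0,"gripper":0},{"linear":[0,0,0.5],"twist":0,"gripper":0},{"linear":[0,0,0.6],"twist":0,"gripper":0},{"linear":[0,0,0.7],"twist":0,"gripper":0}]'
python3 -m inch '[{"linear":[0,0,0.1],"twist":0,"gripper":0},{"linear":[0,0,0.2],"twist":0,"gripper":0},{"linear":[0,0,0.3],"twist":0,"gripper":0},{"linear":[0,0,0.35],"twist":0,"gripper":0},{"linear":[0,0,0.35],"twist":0,"gripper":0}]'
python3 - <<'E'
from h import *
s=snap('scene');save('e2.png',cv2.resize(s['image'][50:250,270:500],None,fx=3,fy=3))
E
```

```text
time: 9.15
tool_pos: [0.5231, 0.1539, 0.2312]
ee_rot: [3.14, -0.001, 1.419]
wrist_force: [0.2, 0.2, -1.5]
width: 0.0136
time: 9.57
tool_pos: [0.5235, 0.1539, 0.2665]
ee_rot: [3.139, -0.001, 1.419]
wrist_force: [-0.3, 0.1, -1.1]
width: 0.0137
```

View pics/e2.png

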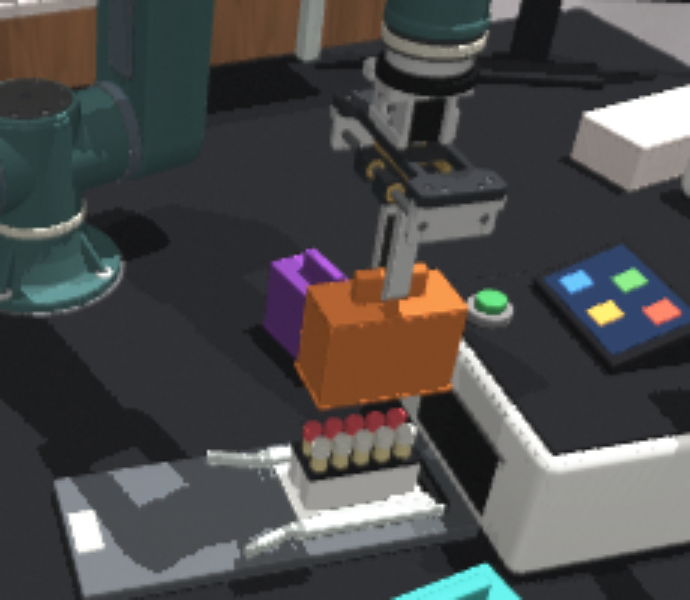

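```bash
python3 -m inch '[{"linear":[-0.02,-0.25,0],"twist":0,"gripper":0},{"linear":[-0.04,-0.5,0],"twist":0.01,"gripper":0},{"linear":[-0.06,-0.75,0],"twist":0.02,"gripper":0},{"linear":[-0.08,-1,0],"twist":0.03,"gripper":0}]'
python3 -m inch '[{"linear":[-0.02,-0.25,0],"twist":0,"gripper":0},{"linear":[-0.04,-0.5,0],"twist":0.01,"gripper":0},{"linear":[-0.06,-0.75,0],"twist":0.02,"gripper":0},{"linear":[-0.08,-1,0],"twist":0.03,"gripper":0}]'
python3 -m inch '[{"linear":[-0.02,-0.25,0],"twist":0,"gripper":0},{"linear":[-0.04,-0.5,0],"twist":0.01,"gripper":0},{"linear":[-0.06,-0.75,0],"twist":0.02,"gripper":0},{"linear":[-0.08,-1,0],"twist":0.03,"gripper":0}]'
python3 -m inch '[{"linear":[-0.02,-0.25,0],"twist":0,"gripper":0},{"linear":[-0.04,-0.5,0],"twist":0.01,"gripper":0},{"linear":[-0.06,-0.75,0],"twist":0.02,"gripper":0},{"linear":[-0.08,-1,0],"twist":0.03,"gripper":0}]'
python3 -m inch '[{"linear":[-0.02,-0.25,0],"twist":0,"gripper":0},{"linear":[-0.04,-0.5,0],"twist":0.01,"gripper":0},{"linear":[-0.06,-0.75,0],"twist":0.02,"gripper":0},{"linear":[-0.08,-0.95,0],"twist":0.03,"gripper":0},{"linear":[-0.1,-1,0],"twist":0.03,"gripper":0},{"linear":[-0.1,-1,0],"twist":0.03,"gripper":0},{"linear":[-0.1,-1,0],"twist":0.03,"gripper":0}]'
python3 - <<'E'
from h import *
s=snap('scene');save('f2.png',s['image'])
s=snap('top');save('f.png',s['image'])
E
```

```text
time: 9.95
tool_pos: [0.5142, 0.053, 0.2634]
ee_rot: [-3.14, 0.0, 1.452]
wrist_force: [0.4, -0.1, -0.6]
width: 0.0136
time: 10.28
tool_pos: [0.5062, -0.0473, 0.2635]
ee_rot: [-3.14, -0.0, 1.483]
wrist_force: [0.3, 0.5, -0.2]
width: 0.014
time: 10.62
tool_pos: [0.4982, -0.1472, 0.2635]
ee_rot: [-3.14, -0.001, 1.514]
wrist_force: [0.8, -0.2, -1.6]
width: 0.0136
time: 10.95
tool_pos: [0.4902, -0.2472, 0.2634]
ee_rot: [-3.14, -0.001, 1.545]
wrist_force: [0.7, 0.4, -1.7]
width: 0.0137
time: 11.53
tool_pos: [0.4807, -0.3455, 0.2638]
ee_rot: [-3.141, -0.002, 1.576]
wrist_force: [-0.4, -0.3, -1.9]
width: 0.0138
```

View pics/f2.png

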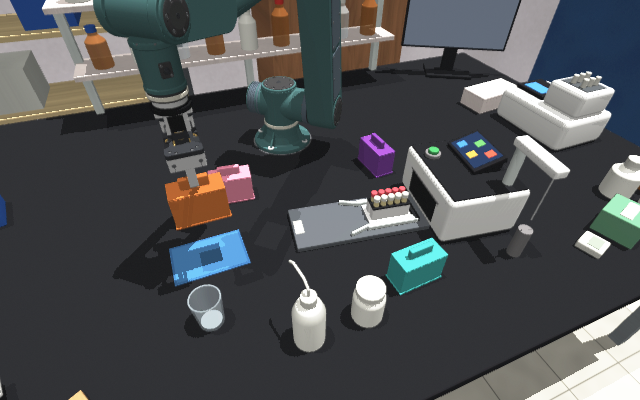

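View pics/f.png

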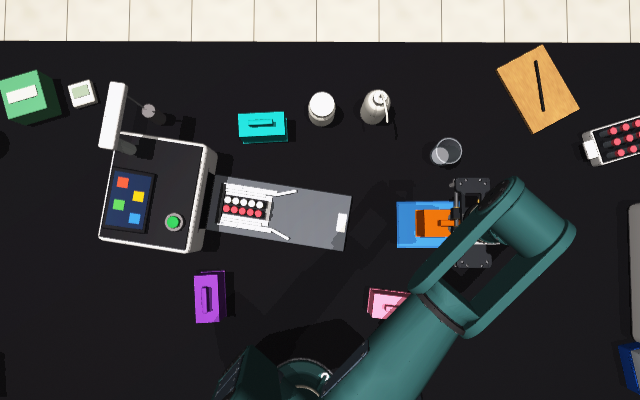

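```bash
python3 -m inch '[{"linear":[-0.005,-0.11,-0.2],"twist":0,"gripper":0},{"linear":[-0.005,-0.11,-0.4],"twist":0,"gripper":0},{"linear":[-0.005,-0.11,-0.6],"twist":0,"gripper":0},{"linear":[-0.005,-0.11,-0.8],"twist":0,"gripper":0},{"linear":[-0.005,-0.11,-1],"twist":0,"gripper":0},{"linear":[-0.005,-0.11,-1],"twist":0,"gripper":0},{"linear":[-0.005,-0.11,-1],"twist":0,"gripper":0}]'
python3 - <<'E'
from h import *
for n in('top','scene'):
    s=snap(n);P=pts(s);hsv=cv2.cvtColor(s['image'],cv2.COLOR_RGB2HSV)
    am=(hsv[...,0]>5)&(hsv[...,0]<22)&(hsv[...,1]>180)&(hsv[...,2]>60)&(P[...,1]<-.2)&(P[...,0]<.56)
    q=P[am];print(n,am.sum(),np.percentile(q,[1,50,99],axis=0).round(4))
    h,e=np.histogram(q[:,2],bins=np.arange(.02,.22,.004));print(dict(zip(e.round(3),h)))
s=load('scene');save('g2.png',cv2.resize(s['image'][120:320,130:330],None,fx=3,fy=3))
E
```

```text
time: 12.22
tool_pos: [0.4801, -0.3556, 0.1636]
ee_rot: [-3.14, -0.002, 1.578]
wrist_force: [0.4, -0.2, -0.2]
width: 0.0138
top 744 [[ 0.4513 -0.3507  0.0541]
 [ 0.4812 -0.3133  0.1373]
 [ 0.5089 -0.2933  0.1668]]
{np.float64(0.02): np.int64(0), np.float64(0.024): np.int64(0), np.float64(0.028): np.int64(0), np.float64(0.032): np.int64(0), np.float64(0.036): np.int64(0), np.float64(0.04): np.int64(0), np.float64(0.044): np.int64(1), np.float64(0.048): np.int64(0), np.float64(0.052): np.int64(15), np.float64(0.056): np.int64(17), np.float64(0.06): np.int64(11), np.float64(0.064): np.int64(4), np.float64(0.068): np.int64(6), np.float64(0.072): np.int64(13), np.float64(0.076): np.int64(5), np.float64(0.08): np.int64(3), np.float64(0.084): np.int64(9), np.float64(0.088): np.int64(12), np.float64(0.092): np.int64(5), np.float64(0.096): np.int64(13), np.float64(0.1): np.int64(6), np.float64(0.104): np.int64(4), np.float64(0.108): np.int64(14), np.float64(0.112): np.int64(5), np.float64(0.116): np.int64(2), np.float64(0.12): np.int64(18), np.float64(0.124): np.int64(4), np.float64(0.128): n
[... 1666 characters left out ...]
(0.128): np.int64(72), np.float64(0.132): np.int64(66), np.float64(0.136): np.int64(264), np.float64(0.14): np.int64(115), np.float64(0.144): np.int64(20), np.float64(0.148): np.int64(23), np.float64(0.152): np.int64(26), np.float64(0.156): np.int64(20), np.float64(0.16): np.int64(29), np.float64(0.164): np.int64(23), np.float64(0.168): np.int64(1), np.float64(0.172): np.int64(0), np.float64(0.176): np.int64(0), np.float64(0.18): np.int64(0), np.float64(0.184): np.int64(0), np.float64(0.188): np.int64(0), np.float64(0.192): np.int64(0), np.float64(0.196): np.int64(0), np.float64(0.2): np.int64(0), np.float64(0.204): np.int64(0), np.float64(0.208): np.int64(0), np.float64(0.212): np.int64(0)}
```

View pics/g2.png

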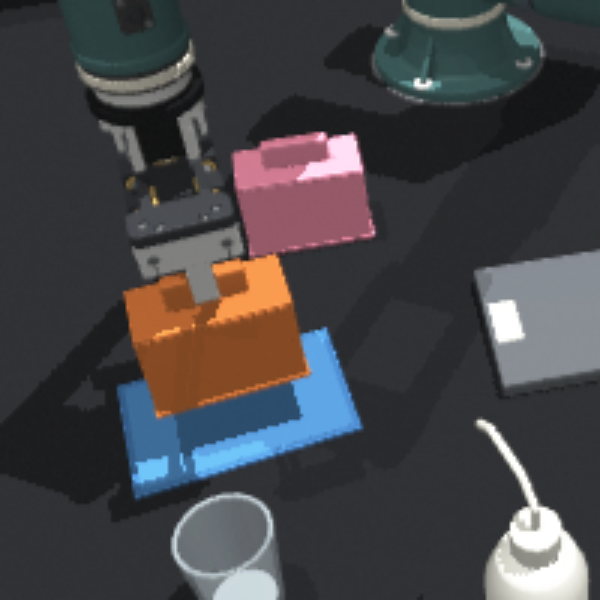

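```bash
python3 -m inch '[{"linear":[0,-0.02,-0.1],"twist":0,"gripper":0},{"linear":[0,-0.02,-0.2],"twist":0,"gripper":0},{"linear":[0,-0.02,-0.3],"twist":0,"gripper":0},{"linear":[0,-0.02,-0.4],"twist":0,"gripper":0},{"linear":[0,-0.02,-0.42],"twist":0,"gripper":0},{"linear":[0,-0.02,-0.42],"twist":0,"gripper":0},{"linear":[0,-0.02,-0.42],"twist":0,"gripper":0}]'
python3 -m inch '[{"linear":[0,0,-0.02],"twist":0,"gripper":0},{"linear":[0,0,-0.03],"twist":0,"gripper":0},{"linear":[0,0,-0.03],"twist":0,"gripper":0},{"linear":[0,0,-0.03],"twist":0,"gripper":0}]'
```

```text
time: 12.9
tool_pos: [0.4803, -0.3592, 0.1221]
ee_rot: [-3.141, -0.0, 1.576]
wrist_force: [0.6, 0.2, -1.8]
width: 0.0141
time: 13.23
tool_pos: [0.4804, -0.3593, 0.1198]
ee_rot: [3.141, 0.0, 1.576]
wrist_force: [-1.0, -0.1, -1.9]
width: 0.0138
```

```bash
python3 -m inch '[{"linear":[0,0,-0.015],"twist":0,"gripper":0},{"linear":[0,0,-0.02],"twist":0,"gripper":0},{"linear":[0,0,-0.02],"twist":0,"gripper":0}]'
python3 -m inch '[{"linear":[0,0,-0.01],"twist":0,"gripper":0},{"linear":[0,0,-0.01],"twist":0,"gripper":0},{"linear":[0,0,-0.01],"twist":0,"gripper":0}]'
```

```text
time: 13.48
tool_pos: [0.4805, -0.3594, 0.1179]
ee_rot: [3.141, 0.0, 1.576]
wrist_force: [0.0, -0.1, -0.3]
width: 0.0136
time: 13.73
tool_pos: [0.4806, -0.3597, 0.1176]
ee_rot: [3.14, 0.001, 1.576]
wrist_force: [-0.8, -0.7, 4.6]
width: 0.014
```

Contact with the mat (+4.6 N). I open the fingers and check.

```bash
python3 -m inch '[{"linear":[0,0,0],"twist":0,"gripper":0.4},{"linear":[0,0,0],"twist":0,"gripper":0.6},{"linear":[0,0,0],"twist":0,"gripper":0.6},{"linear":[0,0,0],"twist":0,"gripper":0.6},{"linear":[0,0,0],"twist":0,"gripper":0.6},{"linear":[0,0,0],"twist":0,"gripper":0.6}]'
python3 -m inch '[{"linear":[0,0,0],"twist":0,"gripper":0.6},{"linear":[0,0,0.2],"twist":0,"gripper":0.6},{"linear":[0,0,0.5],"twist":0,"gripper":0.6},{"linear":[0,0,1],"twist":0,"gripper":0.6},{"linear":[0,0,1],"twist":0,"gripper":0.6},{"linear":[0,0,1],"twist":0,"gripper":0.6}]'
python3 -m inch '[{"linear":[0,0.3,0.4],"twist":0,"gripper":0},{"linear":[0,0.7,0.8],"twist":0,"gripper":0},{"linear":[0,1,0.8],"twist":0,"gripper":0},{"linear":[0,1,0.8],"twist":0,"gripper":0},{"linear":[0,1,0.8],"twist":0,"gripper":0}]'
python3 -m inch '[{"linear":[0,0.4,0],"twist":0,"gripper":0},{"linear":[0,0.8,0],"twist":0,"gripper":0},{"linear":[0,1,0],"twist":0,"gripper":0},{"linear":[0,1,0],"twist":0,"gripper":0}]'
python3 - <<'E'
from h import *
s=snap('top');save('i.png',s['image']);P=pts(s);hsv=cv2.cvtColor(s['image'],cv2.COLOR_RGB2HSV)
am=(hsv[...,0]>5)&(hsv[...,0]<22)&(hsv[...,1]>180)&(hsv[...,2]>60)&(P[...,1]<-.2)&(P[...,0]<.56)
m=am&(abs(P[...,2]-.092)<.008);w=ray(s,np.argwhere(m)[:,::-1],.092)[:,:2].astype(np.float32)
print(np.median(P[m],0),cv2.minAreaRect(w))
s=snap('scene');save('i2.png',s['image'])
E
```

```text
time: 14.23
tool_pos: [0.4803, -0.359, 0.1162]
ee_rot: [-3.141, -0.0, 1.577]
wrist_force: [0.0, -0.1, -1.0]
width: 0.0505
time: 14.73
tool_pos: [0.482, -0.3607, 0.2218]
ee_rot: [3.134, 0.007, 1.577]
wrist_force: [-0.0, -0.2, -0.0]
width: 0.0563
time: 15.15
tool_pos: [0.4807, -0.2574, 0.2971]
ee_rot: [3.14, 0.001, 1.58]
wrist_force: [0.1, 0.4, -0.4]
width: 0.0265
time: 15.48
tool_pos: [0.4799, -0.1568, 0.2939]
ee_rot: [-3.138, -0.003, 1.58]
wrist_force: [0.5, -0.4, 0.2]
width: 0.0015
[ 0.47950156 -0.40397798  0.09257178] ((0.48209717869758606, -0.39942455291748047), (0.036153774708509445, 0.05754707381129265), 89.35377502441406)
```

View pics/i.png

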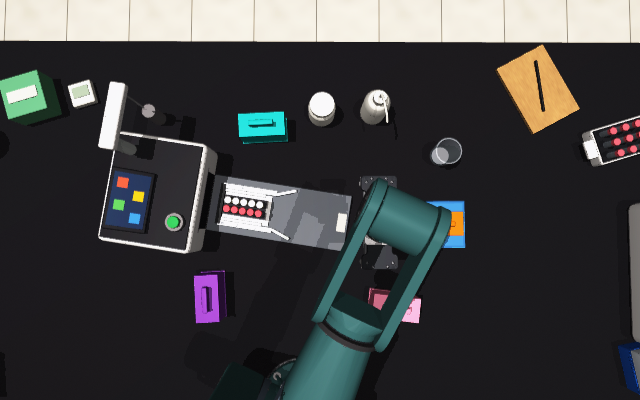

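View pics/i2.png

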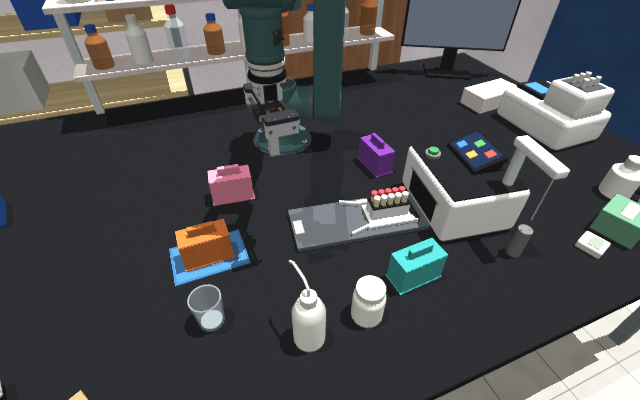

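```bash
python3 -m inch '[{"linear":[0,0.4,0],"twist":0,"gripper":0},{"linear":[0,0.8,0],"twist":0,"gripper":0},{"linear":[0,1,0],"twist":0,"gripper":0}]'
python3 -m inch '[{"linear":[0,0.4,0],"twist":0,"gripper":0},{"linear":[0,0.8,0],"twist":0,"gripper":0},{"linear":[0,1,0],"twist":0,"gripper":0}]'
python3 -m inch '[{"linear":[0,0.4,0],"twist":0,"gripper":0},{"linear":[0,0.8,0],"twist":0,"gripper":0},{"linear":[0,1,0],"twist":0,"gripper":0}]'
python3 -m inch '[{"linear":[0,0.4,0],"twist":0,"gripper":0},{"linear":[0,0.8,0],"twist":0,"gripper":0},{"linear":[0,1,0],"twist":0,"gripper":0}]'
python3 -m inch '[{"linear":[0,0.3,0],"twist":0,"gripper":0},{"linear":[0,0.55,0],"twist":0,"gripper":0},{"linear":[0,0.64,-0.2],"twist":0,"gripper":0},{"linear":[0,0.64,-0.5],"twist":0,"gripper":0},{"linear":[0,0.64,-0.7],"twist":0,"gripper":0},{"linear":[0,0.64,-0.7],"twist":0,"gripper":0},{"linear":[0,0.64,-0.7],"twist":0,"gripper":0}]'
python3 - <<'E'
from h import *
s=snap('scene');save('j2.png',cv2.resize(s['image'][60:260,330:530],None,fx=3,fy=3))
s=snap('top');P=pts(s);save('j.png',s['image']);hsv=cv2.cvtColor(s['image'],cv2.COLOR_RGB2HSV)
am=(hsv[...,0]>5)&(hsv[...,0]<22)&(hsv[...,1]>180)&(hsv[...,2]>60)&(P[...,1]<-.2)&(P[...,0]<.56)
m=am&(abs(P[...,2]-.092)<.008);w=ray(s,np.argwhere(m)[:,::-1],.092)[:,:2].astype(np.float32)
print(np.median(P[m],0),cv2.minAreaRect(w))
E
```

```text
time: 15.83
tool_pos: [0.4803, -0.0586, 0.2948]
ee_rot: [-3.139, -0.001, 1.575]
wrist_force: [-0.1, 0.4, -0.1]
width: 0.0002
time: 16.08
tool_pos: [0.4806, 0.0421, 0.2949]
ee_rot: [-3.139, -0.001, 1.576]
wrist_force: [0.2, -0.6, 0.0]
width: 0.0002
time: 16.33
tool_pos: [0.4809, 0.1424, 0.2946]
ee_rot: [-3.139, -0.0, 1.577]
wrist_force: [0.9, -0.5, 0.2]
width: 0.0005
time: 16.58
tool_pos: [0.4812, 0.2426, 0.2942]
ee_rot: [-3.139, 0.0, 1.577]
wrist_force: [0.4, 0.0, 0.4]
width: 0.0006
time: 17.17
tool_pos: [0.4808, 0.3031, 0.2237]
ee_rot: [-3.137, 0.003, 1.574]
wrist_force: [0.4, 0.3, 1.9]
width: 0.0002
[ 0.48158814 -0.35594043  0.09190039] ((0.4818309247493744, -0.3569180369377136), (0.05693129077553749, 0.12215965986251831), 0.34608325362205505)
```

View pics/j2.png

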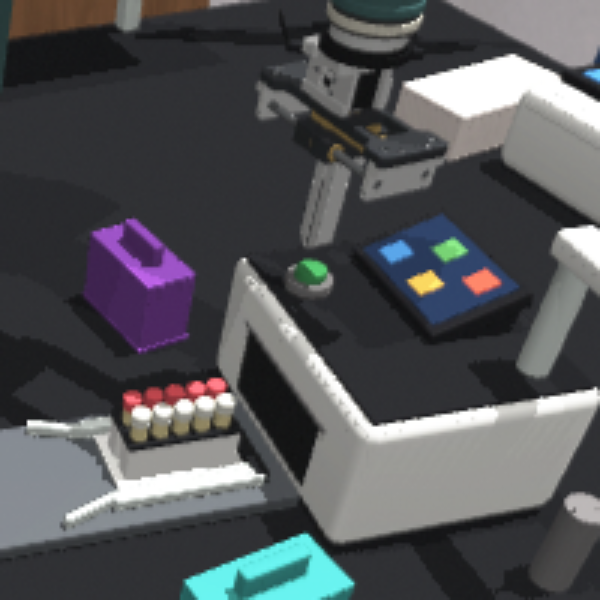

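View pics/j.png

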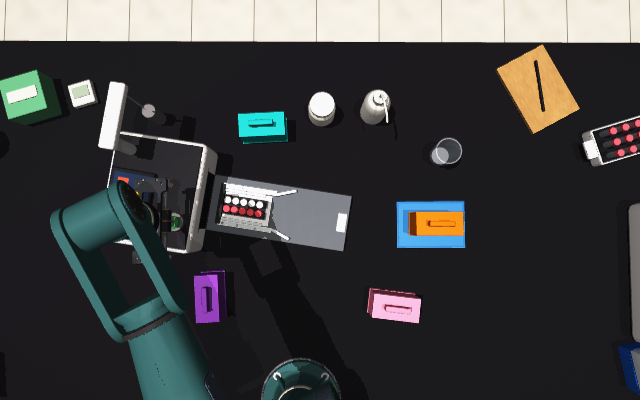

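Cover is about 2 mm off the mat centre and aligned. Fingertips (closed) are over the button. I press in small steps.

```bash
python3 -m inch '[{"linear":[0,0.01,-0.1],"twist":0,"gripper":0},{"linear":[0,0.01,-0.2],"twist":0,"gripper":0},{"linear":[0,0.01,-0.2],"twist":0,"gripper":0},{"linear":[0,0.01,-0.2],"twist":0,"gripper":0}]'
python3 -m inch '[{"linear":[0,0,-0.04],"twist":0,"gripper":0},{"linear":[0,0,-0.08],"twist":0,"gripper":0},{"linear":[0,0,-0.08],"twist":0,"gripper":0},{"linear":[0,0,-0.08],"twist":0,"gripper":0}]'
```

```text
time: 17.6
tool_pos: [0.48, 0.3055, 0.2057]
ee_rot: [-3.14, 0.001, 1.576]
wrist_force: [0.3, -0.8, 0.3]
width: 0.0004
time: 17.93
tool_pos: [0.4802, 0.3058, 0.1984]
ee_rot: [-3.141, 0.0, 1.577]
wrist_force: [-0.6, 0.0, -0.4]
width: 0.0008
```

```bash
python3 -m inch '[{"linear":[0,0,-0.02],"twist":0,"gripper":0},{"linear":[0,0,-0.04],"twist":0,"gripper":0},{"linear":[0,0,-0.05],"twist":0,"gripper":0},{"linear":[0,0,-0.05],"twist":0,"gripper":0}]'
python3 -m inch '[{"linear":[0,0,-0.02],"twist":0,"gripper":0},{"linear":[0,0,-0.04],"twist":0,"gripper":0},{"linear":[0,0,-0.04],"twist":0,"gripper":0},{"linear":[0,0,-0.04],"twist":0,"gripper":0}]'
```

```text
time: 18.27
tool_pos: [0.4805, 0.3059, 0.1941]
ee_rot: [3.141, -0.001, 1.576]
wrist_force: [-0.4, -0.5, 4.2]
width: 0.0004
time: 18.6
tool_pos: [0.4805, 0.3059, 0.1917]
ee_rot: [3.139, -0.001, 1.576]
wrist_force: [-3.2, -1.6, 9.2]
width: 0.0002
```

```bash
python3 -m inch '[{"linear":[0,0,-0.03],"twist":0,"gripper":0},{"linear":[0,0,-0.03],"twist":0,"gripper":0},{"linear":[0,0,-0.03],"twist":0,"gripper":0}]'
```

```text
time: 18.85
tool_pos: [0.4805, 0.306, 0.1915]
ee_rot: [3.138, -0.002, 1.577]
wrist_force: [-4.0, -2.7, 17.8]
width: 0.0002
```

Fully bottomed (17.8 N with no further travel). I release, retract and check.

```bash
python3 -m inch '[{"linear":[0,0,0.3],"twist":0,"gripper":0},{"linear":[0,0,0.6],"twist":0,"gripper":0},{"linear":[0,0,1],"twist":0,"gripper":0},{"linear":[0,0,1],"twist":0,"gripper":0}]'
python3 -m inch '[{"linear":[-0.4,0,0.2],"twist":0,"gripper":0},{"linear":[-0.8,0,0.2],"twist":0,"gripper":0},{"linear":[-1,0,0.2],"twist":0,"gripper":0},{"linear":[-1,0,0.2],"twist":0,"gripper":0},{"linear":[-1,0,0.2],"twist":0,"gripper":0},{"linear":[-1,0,0.2],"twist":0,"gripper":0}]'
python3 - <<'E'
from h import *
s=snap('top');P=pts(s);save('k.png',s['image']);hsv=cv2.cvtColor(s['image'],cv2.COLOR_RGB2HSV)
am=(hsv[...,0]>5)&(hsv[...,0]<22)&(hsv[...,1]>180)&(hsv[...,2]>60)&(P[...,1]<-.2)&(P[...,0]<.56)
m=am&(abs(P[...,2]-.092)<.008);w=ray(s,np.argwhere(m)[:,::-1],.092)[:,:2].astype(np.float32)
print(np.median(P[m],0),cv2.minAreaRect(w))
g=(hsv[...,0]>45)&(hsv[...,0]<75)&(hsv[...,1]>150)&(hsv[...,2]>60);g[:, :155]=0;g[:,190:]=0;g[:205]=0;g[240:]=0
print('btn',g.sum(),np.median(P[g],0) if g.any() else '')
s2=snap('scene');P2=pts(s2);h2=cv2.cvtColor(s2['image'],cv2.COLOR_RGB2HSV);g=(h2[...,0]>45)&(h2[...,0]<75)&(h2[...,1]>150)&(h2[...,2]>60)&(abs(P2[...,0]-.48)<.04)&(abs(P2[...,1]-.307)<.04)
print('btn scene',g.sum(),np.percentile(P2[g][:,2],[50,90,98]))
a=np.radians(81.267);D=np.array([np.cos(a),np.sin(a)]);N=np.array([-D[1],D[0]]);dock=np.array([.5222,.1510])
for lat in(-.03,-.02,0,.02,.03):
    x=np.arange(-.077,-.055,.002);uv=proj(s,[np.r_[dock+D*t+N*lat,.023] for t in x])
    print(lat,[(int(round(t*1000)),int(cv2.getRectSubPix(s['image'],(1,1),tuple(map(float,q)))[0,0].min())) for t,q in zip(x,uv)])
save('k2.png',cv2.resize(s2['image'][110:260,300:480],None,fx=4,fy=4))
print(robot.get_obs()['time'],robot.get_obs()['wrist_force'])
E
```

```text
time: 19.18
tool_pos: [0.4825, 0.3069, 0.295]
ee_rot: [3.129, -0.006, 1.576]
wrist_force: [0.3, -0.1, 1.0]
width: 0.0004
time: 19.68
tool_pos: [0.3809, 0.3057, 0.3057]
ee_rot: [-3.142, 0.001, 1.576]
wrist_force: [-0.6, 0.4, -0.3]
width: 0.0006
[ 0.48159625 -0.35599709  0.09191065] ((0.4818379878997803, -0.35808759927749634), (0.05693129077553749, 0.11982046812772751), 0.34608325362205505)
btn 110 [0.47976395 0.30673807 0.1752108 ]Traceback (most recent call last):
  File "<stdin>", line 9, in <module>
    return _quantile_unchecked(
        a, q, axis, out, overwrite_input, method, keepdims, weights)
    return _ureduce(a,
                    func=_quantile_ureduce_func,
    ...<5 lines>...
                    overwrite_input=overwrite_input,
                    method=method)
    r = func(a, **kwargs)
    result = _quantile(arr,
                       quantiles=q,
    ...<2 lines>...
                       out=out,
                       weights=wgt)
    slices_having_nans = np.isnan(arr[-1, ...])
                                  ~~~^^^^^^^^^
IndexError: index -1 is out of bounds for axis 0 with size 0
```

View pics/k.png

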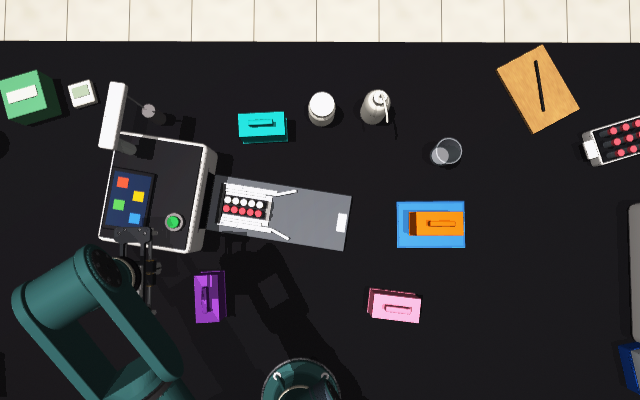

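```bash
python3 - <<'E'
from h import *
s=load('top')
a=np.radians(81.267);D=np.array([np.cos(a),np.sin(a)]);N=np.array([-D[1],D[0]]);dock=np.array([.5222,.1510])
for lat in(-.03,-.02,0,.02,.03):
    x=np.arange(-.077,-.055,.002);uv=proj(s,[np.r_[dock+D*t+N*lat,.023] for t in x])
    print(lat,[(int(round(t*1000)),int(cv2.getRectSubPix(s['image'],(1,1),tuple(map(float,q)))[0,0].min())) for t,q in zip(x,uv)])
s2=load('scene');save('k2.png',cv2.resize(s2['image'][110:260,300:480],None,fx=4,fy=4))
o=robot.get_obs();print(o['time'],o['wrist_force'])
E
```

```text
-0.03 [(-77, 129), (-75, 130), (-73, 130), (-71, 130), (-69, 127), (-67, 93), (-65, 92), (-63, 230), (-61, 249), (-59, 249), (-57, 249)]
-0.02 [(-77, 131), (-75, 130), (-73, 129), (-71, 89), (-69, 65), (-67, 67), (-65, 88), (-63, 145), (-61, 192), (-59, 192), (-57, 174)]
0 [(-77, 132), (-75, 132), (-73, 132), (-71, 133), (-69, 98), (-67, 67), (-65, 71), (-63, 156), (-61, 193), (-59, 193), (-57, 192)]
0.02 [(-77, 132), (-75, 133), (-73, 134), (-71, 133), (-69, 87), (-67, 63), (-65, 78), (-63, 185), (-61, 198), (-59, 193), (-57, 191)]
0.03 [(-77, 133), (-75, 134), (-73, 133), (-71, 133), (-69, 133), (-67, 134), (-65, 141), (-63, 196), (-61, 249), (-59, 249), (-57, 249)]
19.7833 [0.27185343 0.05858929 0.34152583]
```

View pics/k2.png

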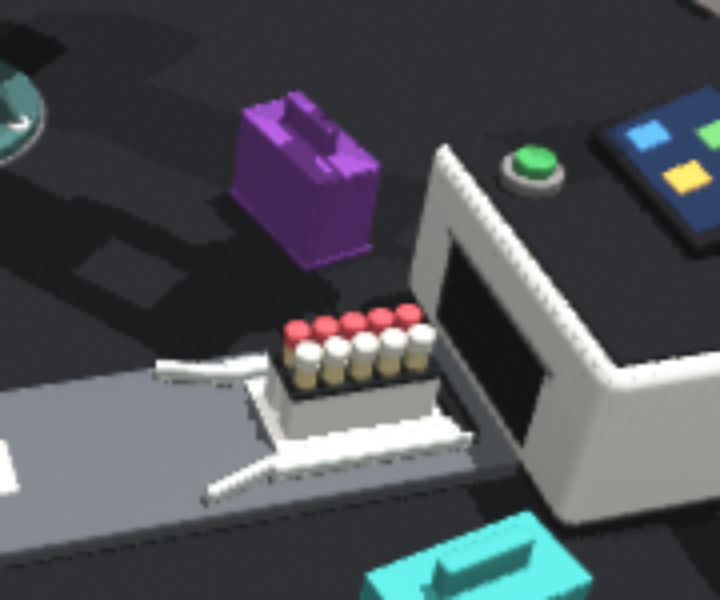

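The rack's rear edge is at about -64 mm, so it is home, straight and under the lips. The button is out again, and the arm touches nothing.

```bash
python3 -c "
from bench import robot
print(robot.close_job())"
```

```text
the job is handed in; nothing more can be done
None
```

I did every step of the job in order and handed it in at about 19.8 s of the 58 s allowed; the simulator gave no verdict.

- **Rack:** I gripped the amber cover's fin and slid the covered rack under the lips until it pushed back against the end stop at about 8 N. I then drew the cover straight up, with a measured pull of about 8 N, and the rack stayed down in the dock. At the end its rear edge was 64–65 mm behind the dock point, where 65 mm is fully home, and it was straight.
- **Cover:** I lowered it onto the mat until I felt contact, then let go. It stands about 2 mm from the mat centre and in line with it. Its top measured 92 mm above the bench, which is what the cover standing flat on the mat should give.
- **Start button:** I pressed it until it would go no further, at 17.8 N. It came back to its original height of about 175 mm.
- **Surroundings:** The wash bottle, jar and beaker look unmoved in the final overhead picture. The arm was clear, with a wrist force near zero.

One check failed: the side-camera reading of the button height found no matching pixels. I relied on the overhead depth reading and the side picture, which both show the button out.

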